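Rock the heavy potato tub to empty it into the roasting tin

TASK

Empty the three potatoes out of the heavy white tub into the roasting tin without lifting the tub: hold it by its handle, slide it along the board to the left until its front roll presses firmly against the metal stop, and rock it well forward on that roll, still against the stop, so that the potatoes tumble into the tin. Then rock it gently back so that it stands upright on the board near the stop, and let go. Do not touch the potatoes with the gripper, do not ram the stop, and leave the spice jar and the salt shaker where they stand.

Things in the scene. Friction and masses are not known exactly. Their poses are not given: they have to be found in the camera images.
- tub: Heavy white stoneware tub, open top and front, 1.3 kg (+-20%), 154 mm wide (y), loose on the board. Origin: centre of its underside; +x pouring front, z up. It stands on two round rolls (radius 9 mm, along y) at x = +60 (front) and -56 mm. Back wall at x = -68 to -61, 116 mm high; inner floor at 26 mm; the front is a chute sloping 45 degrees out to a lip at x = 97, z = 60 mm, between cheeks.
- toe (a point): Middle of the axis of the tub's front roll (tub frame x = +60, z = +9 mm; tub's axes). The tub rocks about the y axis through it; pressed to the stop it is 9 mm behind the stop's face. Potatoes start to leave at about 50 degrees of forward tilt, well by 65; one can hang up behind another until the tub is rocked again. The chute clears stop and tin up to 67.
- grip (a point): Best hold on the handle, a D-shaped loop of 14 mm round bar behind the back wall in the tub's middle x-z plane: the middle of its straight top bar (tub frame x = -92, y = 0, z = +98 mm), level along tub x, 40 mm long. Pinch it sideways, closing along tub y; free from above and behind. Tub's axes.
- board: Fixed wooden board 240 x 200 mm, top 36 mm above the worktop; origin under its centre; +x is the sliding and pouring direction, to the robot's left (world yaw 76 to 96 degrees; stop and tin have the same yaw). The tub drags on it with 6 to 14 N. Wall cabinets and hood hang at z = 0.64 m and up, beyond x = 0.54 m: swing in with the arm drawn back and keep the forearm clear of them.
- stop: Fixed steel batten across the left part of the board, 160 mm long (y), 10 mm wide, 10 mm high. Origin: middle of the lower edge of its face towards the tub, at board-top height; +x points left, away from the tub, normal to that face. The tub's front roll starts 15 to 50 mm short of it.
- tin: Fixed dark steel roasting tin, 160 x 200 mm, at the board's left end; origin at worktop height, middle of the outer face of its wall nearest the board; inside reaches x = 5 to 155 mm, y = -95 to 95 mm, floor at z = 4 mm; the wall nearest the board is 26 mm high, the others 42 mm.
- potato_a: Smooth oblong round-ended brown potato, 66 mm long (its x), 50 mm thick, 0.1 kg, loose in the tub; origin at its centre.
- potato_b: As potato_a.
- potato_c: As potato_a, lying across the tub at its front.
- spice_a: Bystander: glass spice jar with a green cap, 46 mm across, 106 mm tall, loose, behind the board (far side), right half; origin under its centre.
- salt_shaker: Bystander: grey salt shaker, 44 mm across, 90 mm tall, loose, behind the board (far side), left half; origin under its centre.

How it is judged (in metres and radians):
On the way, in this order (a step that is already met when the one before it is completed fails the run):
1. the tub, still upright, is pressed with its front roll against the stop (more than 2 N) (contact force between tub and stop above 2 N and angle between tub's own z axis and vertical below 0.1 rad), for 0.2 s.
2. the tub is rocked forward more than 45 degrees on its front roll, which stays down on the board within 12 mm of the stop (angle between tub's own z axis and vertical above 0.785 rad and z of toe in the frame of stop below 0.02 m and x of toe in the frame of stop above -0.021 m), for 0.2 s.
At the end, for the whole second after the job is handed in: All three potatoes lie at rest inside the roasting tin; the tub stands upright (within 3.4 degrees) on the board, its front roll no more than about 50 mm from the stop, at rest and released (angle between tub's own z axis and vertical below 0.06 rad and z of toe in the frame of stop between 0.004 and 0.014 m and x of toe in the frame of stop between -0.06 and 0 m and linear speed of tub below 0.02 m/s and contact force between the fingers and tub below 0.2 N and x of potato_a in the frame of tin between 0.005 and 0.155 m and y of potato_a in the frame of tin between -0.095 and 0.095 m and z of each of potato_a, potato_b, potato_c in the frame of tin below 0.085 m and linear speed of each of potato_a, potato_b, potato_c below 0.03 m/s and x of potato_b in the frame of tin between 0.005 and 0.155 m and y of potato_b in the frame of tin between -0.095 and 0.095 m and x of potato_c in the frame of tin between 0.005 and 0.155 m and y of potato_c in the frame of tin between -0.095 and 0.095 m); the robot touches nothing.
It fails at once if the tub is lifted: its front roll rises more than 15 mm off the board (z of toe in the frame of stop above 0.024 m).
It fails at once if the tub is dropped or thrown: it turns faster than 3.5 rad/s (angular speed of tub above 3.5 rad/s).
It fails at once if the stop is rammed with more than 60 N (contact force between tub and stop above 60 N).
It fails at once if a potato is touched by the fingers (contact force between the fingers and potato_a above 0.5 N or contact force between the fingers and potato_b above 0.5 N or contact force between the fingers and potato_c above 0.5 N).
It fails at once if the spice jar or the salt shaker is moved more than 20 mm (distance of any of spice_a, salt_shaker from where it was at the start of the episode above 0.02 m).
It also fails if it takes over 67 s, if anything falls off the work surface, if the arm or the gripper's body presses on something with over 40 N, if the wrist force passes 120 N, or if a joint passes its speed limit or range.

ROBOT

A 6-joint arm with a two-finger parallel gripper is mounted at the origin on a cart in front of the work surface, level with it; the furniture and walls round the work are solid. World frame = base frame: x ahead of the robot, y to its left, z up, the work surface at z = 0. Lengths are in mm, angles in rad, forces in N, time in s.
With the tool pointing down it reaches from about 325 to 775 mm from the base axis. Payload 5.5 kg.
Tool frame: the origin (TCP) lies between the finger pads; the fingertips stand 17 mm ahead of it and the grasp point (between the pads) lies 2 mm behind it; z points along the fingers, y is the line along which they close (so a half turn about z gives the same grasp; the last joint's range is limited). The gripper opens to 85 mm and grips with 20 to 120 N. Pads are 22 mm wide; open, the fingers measure 114 mm over their backs; the gripper's body (76 mm by 85 mm) begins 54 mm behind the grasp point. The pads swing forward as they close: fully open they stand 13 mm farther back than shut.
Start: joints at [-1.253, 0.091, 1.231, -0, 1.82, -0.057], TCP at [219.652, -558.363, 248.275] pointing down, gripper open.
Joint ranges: [-2.87, 2.87], [-0.86, 2.18], [0.17, 2.46], [-1.51, 4.65], [0.06, 2.69], [-2.65, 2.65]. Speed limits (rad/s): [2.57, 2.57, 3.01, 3.14, 3.14, 3.14].

INTERFACE

Orientations are given as [roll, pitch, yaw] about the fixed x, y, z axes, in that order (R = Rz(yaw) Ry(pitch) Rx(roll)).
In Python, from rig import env, viewer, finish_job, current_clock, current_joint_pos, current_qvel, current_joint_torque, current_tool_pos, current_ee_rot, current_contact_force, current_torque, current_gripper_width, current_grasp_force gives the robot as it stands. Calls block until the motion is done:
- env.movep(position, orientation): joint-space move of the TCP to a pose.
- env.movel(position, rot=None, vel=150, until_force=None): straight line of the TCP; rot=None keeps the orientation; vel is the mean speed in mm/s. With until_force (N) it stops when the force on the tool has changed by that much, and returns True; else False.
- env.movej(angles): joint-space move.
- env.gripper_open() and env.gripper_close(strength=None): open the fingers fully, or close them until they stop; strength is the grip in N (None keeps the last).
- env.wait(seconds).
- env.ik(position, orientation): joint angles nearest the present ones, or None.
- viewer.camera(name): name is "scene" or "top"; returns a dict with "img" (384x512x3 uint8, red, green, blue), "z_map" (384x512 float32, mm along the optical axis (not along the pixel's ray), 0 where there is no reading), "mtx" (3x3 intrinsics, pixels), "R" (3x3) and "t" (3): a world point X has camera coordinates R X + t. Camera axes: x right, y down, z forward; pixel columns grow to the right and rows downward; lengths in mm; the calibration is good to about 2 mm. A picture is of the moment at which its call begins.
A pose or a line that the arm cannot do raises env.IKError and nothing moves.
- finish_job(): hands the job in; it is judged then, once.
Trained networks look in a picture, given as the dict that the camera call returned (one of the last four; its "shot" number tells which), for a name from the list of things; names that differ only in an ending like _2 or _b are one class to them, and where a whole thing is asked for, a point or a joint stands for the part that bears it (a point fixed in the world has none). Each returns a list of dicts, best first, with "score" (0 to 1); they miss things now and then, are a little off and sometimes report something else, mostly with a low value. They report only what shows in the picture. A call takes as long as a camera call.
- viewer.masks_of(picture, query): "region" (384x512 bool, what is visible of it).
- viewer.tip_of(picture, query): "at" ([x, y, z] in mm, in world coordinates, good to about 4 mm: a listed point, or the origin of a listed thing).
Readings, each from a call of its own:
- current_clock(): time.
- current_joint_pos(): joint angles.
- current_qvel(): joint speeds.
- current_joint_torque(): joint torques, N m.
- current_tool_pos(): TCP position.
- current_ee_rot(): TCP orientation.
- current_contact_force(): force on the tool from outside, world axes, zero at the start.
- current_torque(): the same for the moment, N m.
- current_gripper_width(): opening from 0.0 (shut) to 1.0 (fully open).
- current_grasp_force(): force on a finger pad.
Only numpy, scipy, OpenCV 4.12 (cv2) and the standard library are available. Lean on these libraries where they do the work, as an engineer would, in place of code of your own. Each camera call takes 0.05 s, during which the arm holds its last target. There are 200 camera calls.

## Working session

There is one attempt and no reset: what is moved stays moved. The work goes in short steps, each a Python script; the robot and the scene stay as the last script left them, time stands still between calls to the robot, and variables do not carry over. Pictures are saved under pics/ and viewed, at most 10 in all, crops included, and the job is handed in when it is done.

```bash
ls; mkdir -p pics; python3 - <<'E'
from rig import *
import cv2,numpy as np
ims=[]
for n in("scene","top"):
    p=viewer.camera(n); ims.append(p)
    for q in("tub","toe","grip","stop","board","tin","potato_a","spice_a","salt_shaker"):
        print(n,q,[(np.round(r["at"],1).tolist(),round(r["score"],2)) for r in viewer.tip_of(p,q)[:3]])
    cv2.imwrite(f"pics/{n}.png",p["img"][:,:,::-1])
print(current_clock())
E
```

```text
pics
rig.py
scene tub [([519.2, -62.4, 37.7], 0.74)]
scene toe [([524.0, -8.0, 44.5], 0.63)]
scene grip [([513.2, -157.4, 132.2], 0.59)]
scene stop []
scene board [([512.3, -71.6, -2.8], 0.8)]
scene tin []
scene potato_a [([498.9, -25.3, 90.1], 0.73), ([484.3, -85.0, 89.4], 0.57), ([554.9, -87.6, 86.5], 0.41)]
scene spice_a [([660.9, -142.6, -2.1], 0.83)]
scene salt_shaker [([659.0, -0.7, -1.1], 0.83)]
top tub [([520.1, -63.6, 35.6], 0.81)]
top toe [([525.5, -5.2, 46.5], 0.72)]
top grip [([515.4, -150.9, 130.6], 0.98)]
top stop []
top board [([555.3, -89.1, 84.8], 0.52)]
top tin [([519.2, 48.4, -4.0], 0.85)]
top potato_a [([553.3, -85.8, 89.9], 0.75), ([505.1, -22.3, 83.5], 0.65), ([483.3, -79.7, 88.0], 0.6)]
top spice_a [([660.3, -141.5, 1.8], 0.71)]
top salt_shaker [([657.9, -4.7, 0.6], 0.84), ([504.9, -19.4, 82.2], 0.59)]
1.0
```

View pics/scene.png

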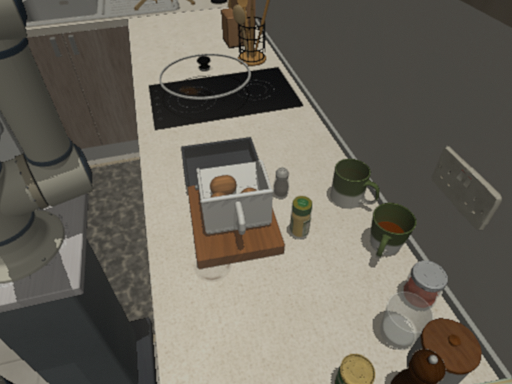

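View pics/top.png

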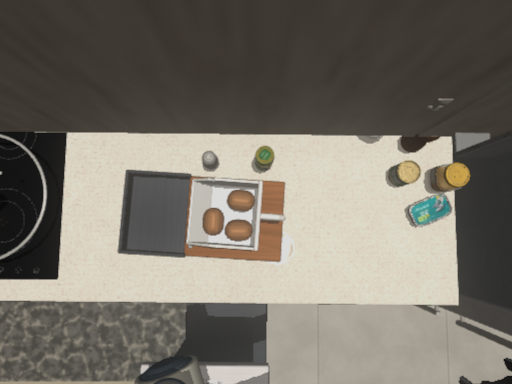

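The scene view shows the tub at about (235,190) px on the board with its handle towards the viewer, and the tin behind it at about (225,160). The top view shows the tin at (155,213), the tub at (225,215), the handle at (272,217), the shaker at (209,158) and the jar at (264,156). The stop is hidden under the chute. Next I'll measure the yaw and check reachability.

```bash
cat > h.py <<'E'
from rig import *
import cv2,numpy as np
from scipy.spatial.transform import Rotation as Ro
def pts(p,m):
    v,u=np.nonzero(m&(p["z_map"]>0)); z=p["z_map"][v,u]
    c=np.linalg.inv(p["mtx"])@np.stack([u*z,v*z,z]).astype(float)
    return (p["R"].T@(c-np.asarray(p["t"]).reshape(3,1))).T
def tool(yaw,alpha,flip=1):
    "tool z points alpha below the tub's forward direction; returns rpy"
    t=np.array([np.cos(yaw),np.sin(yaw),0]); z=np.cos(alpha)*t-np.sin(alpha)*np.array([0,0,1.])
    y=flip*np.array([-t[1],t[0],0]); return Ro.from_matrix(np.c_[np.cross(y,z),y,z]).as_euler("xyz")
E
python3 - <<'E'
from h import *
p=viewer.camera("top")
for q,lo,hi in(("tin",20,60),("board",25,45),("tub",125,170),("tub",85,170),("grip",125,150)):
    for r in viewer.masks_of(p,q)[:1]:
        P=pts(p,r["region"]); P=P[(P[:,2]>lo)&(P[:,2]<hi)]
        print(q,len(P),round(r["score"],2),cv2.minAreaRect(P[:,:2].astype(np.float32)),P.min(0).round(),P.max(0).round())
yaw=np.radians(86.3); t=np.array([np.cos(yaw),np.sin(yaw),0]); g0=np.array([514.3,-154.,134])
toe=g0+152*t+[0,0,-89]+35*t
for flip in(1,-1):
  for a in(30,45,60,75,90):
    print(flip,a)
    R=tool(yaw,np.radians(a),flip); zt=Ro.from_euler("xyz",R).as_matrix()[:,2]
    L=[(g0-100*zt,R),(g0,R)]
    for th in(0,20,40,66):
        T=np.radians(th); L.append((toe+t*(-152*np.cos(T)+89*np.sin(T))+[0,0,152*np.sin(T)+89*np.cos(T)],tool(yaw,np.radians(a+th),flip)))
    for x,R in L:
        q=env.ik(x,R); print("  ",None if q is None else np.round(q,2))
E
```

```text
tin 1068 0.65 ((521.809326171875, 126.64485168457031), (164.9207763671875, 207.6864776611328), 86.79139709472656) [415.  39.  20.] [629. 213.  50.]
board 2217 0.8 ((511.0501403808594, -72.73755645751953), (237.04981994628906, 200.40060424804688), 86.53636169433594) [ 408. -194.   29.] [609.  51.  44.]
tub 892 0.72 ((516.537353515625, -90.5997314453125), (193.19586181640625, 153.8687744140625), 86.16254425048828) [ 438. -187.  125.] [599.  11. 160.]
tub 1686 0.72 ((517.279296875, -79.23843383789062), (223.3301544189453, 153.87924194335938), 86.19940948486328) [ 438. -191.   85.] [600.  36. 160.]
grip 409 0.82 ((516.514404296875, -90.63025665283203), (193.13702392578125, 153.9300994873047), 86.1134033203125) [ 438. -187.  125.] [599.  11. 150.]
1 30
   [-0.86  0.46  1.2   0.83  2.18  2.59]
   [-0.77  0.36  1.42  0.83  2.03  2.55]
   [-0.73  0.31  1.48  0.85  2.    2.57]
   None
   None
   None
1 45
   [-0.79  0.3   1.24  0.65  2.08  2.6 ]
   [-0.71  0.23  1.45  0.65  1.92  2.58]
   [-0.66  0.18  1.51  0.66  1.89  2.62]
   None
   None
   None
1 60
   None
   [-0.62  0.1   1.5   0.45  1
[... 708 characters left out ...]
2  0.1   1.5   0.45  1.81 -0.5 ]
   [-0.56  0.06  1.54  0.47  1.78 -0.46]
   [-0.32 -0.09  1.54  0.17  1.73 -0.23]
   [-0.01 -0.11  1.51 -0.18  1.75  0.02]
   [ 0.36  0.07  1.41 -0.6   1.89  0.3 ]
-1 75
   [-0.54  0.01  1.36  0.24  1.88 -0.41]
   [-0.5  -0.    1.55  0.24  1.7  -0.41]
   [-0.44 -0.03  1.58  0.25  1.69 -0.36]
   [-0.16 -0.12  1.56 -0.09  1.69 -0.11]
   [ 0.14 -0.07  1.51 -0.44  1.77  0.13]
   [ 0.45  0.17  1.41 -0.82  1.96  0.35]
-1 90
   [-0.35 -0.08  1.43 -0.    1.79 -0.29]
   [-0.35 -0.07  1.6  -0.    1.62 -0.29]
   [-0.29 -0.09  1.61 -0.    1.62 -0.23]
   [-0.01 -0.11  1.58 -0.35  1.68  0.02]
   [ 0.27  0.01  1.52 -0.68  1.82  0.23]
   [ 0.51  0.28  1.41 -1.03  2.03  0.38]
```

```bash
python3 - <<'E'
from h import *
yaw=np.radians(86.3); t=np.array([np.cos(yaw),np.sin(yaw),0]); a=np.radians(55)
g=np.array([513.3,-155,134])-4*t
R=tool(yaw,a,-1); zt=Ro.from_euler("xyz",R).as_matrix()[:,2]
env.movep(g-120*zt,R); print(current_clock(),current_tool_pos())
print(env.movel(g+2*zt,R,vel=60,until_force=15)); print(current_tool_pos(),current_contact_force())
env.gripper_close(60); print(current_clock(),current_gripper_width(),current_grasp_force(),current_contact_force(),current_torque())
p=viewer.camera("scene"); cv2.imwrite("pics/g.png",cv2.resize(p["img"][130:280,160:330,::-1],None,fx=4,fy=4))
for n in("scene","top"):
    p=viewer.camera(n)
    for q in("grip","toe","tub"): print(n,q,[(np.round(r["at"],1).tolist(),round(r["score"],2)) for r in viewer.tip_of(p,q)[:1]])
E
```

```text
2.9083 [ 508.24297995 -228.60735263  232.49913349]
False
[ 513.19555976 -158.03745906  132.58806912] [-0.24536574  0.60723131 -0.07449918]
5.7583 0.1453681928870705 58.55322293937206 [ 0.1798076  -1.07146686  0.70084191] [-0.35283893 -0.03384399 -0.15845657]
scene grip [([660.4, -146.4, -2.0], 0.5)]
scene toe []
scene tub []
top grip [([514.4, -149.8, 131.5], 0.58)]
top toe [([526.2, -9.1, 45.3], 0.59)]
top tub [([522.3, -67.8, 31.3], 0.87)]
```

View pics/g.png

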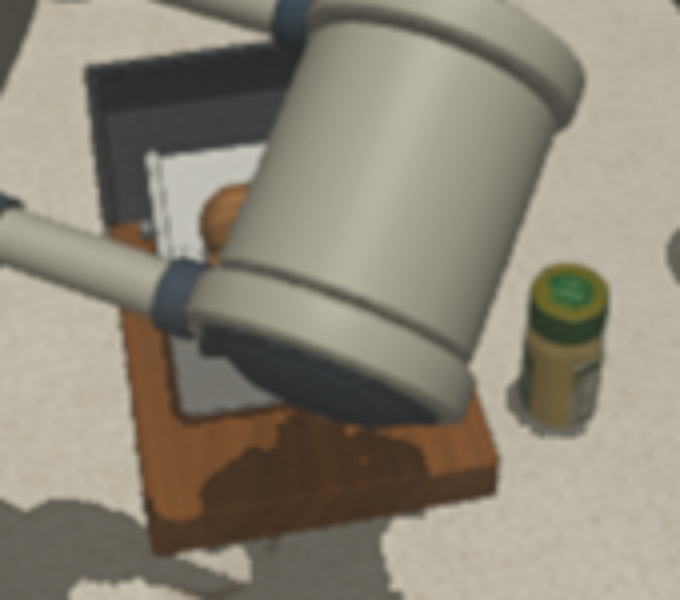

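The arm hides the handle in this crop, but the opening of 12 mm with 58 N on the pads fits the 14 mm bar. The stop's end just shows at (148,228) in the crop. Next is the slide to the stop.

```bash
python3 - <<'E'
from h import *
yaw=np.radians(86.4); t=np.array([np.cos(yaw),np.sin(yaw),0])
c=np.array(current_tool_pos())
env.movel(c+6*t,vel=15); print(current_tool_pos(),current_contact_force())
F0=current_contact_force()@t
p0=np.array(current_tool_pos())
for k in range(1,30):
    env.movel(p0+2*k*t,vel=15,until_force=14)
    f=current_contact_force(); print(k,round((np.array(current_tool_pos())-c)@t,1),np.round(f,1),round(current_clock(),1))
    if f@t<F0-10: break
env.wait(0.4); print(current_tool_pos(),current_contact_force(),current_torque(),current_clock())
E
```

```text
[ 513.63081787 -153.43948447  132.52750959] [-3.49881512e-03 -7.37945608e+00  8.11534530e-01]
1 5.0 [-0.5 -8.3  1.3] 7.0
2 7.1 [-1.2 -8.6  1.3] 7.3
3 9.1 [ 0.2 -8.1  0.9] 7.6
4 11.1 [ 0.8 -8.1  1.1] 7.8
5 13.1 [-0.7 -8.   2. ] 8.1
6 15.1 [-0.1 -8.2  1.7] 8.4
7 17.1 [ 0.2 -8.5  1.2] 8.7
8 19.1 [-0.5 -7.5  2. ] 9.0
9 21.1 [ 0.1 -8.   1.5] 9.3
10 21.7 [  1.3 -14.3   1.9] 9.6
11 22.4 [  1.4 -19.    4.3] 9.8
[ 516.07762048 -135.73669666  133.40287269] [  2.77397373 -18.88811482   3.71655263] [-2.26189334 -0.28609443  0.0362364 ] 10.2333
```

```bash
cat >> h.py <<'E'
import json
YAW=np.radians(86.4); t=np.array([np.cos(YAW),np.sin(YAW),0]); r0=np.array([-154.5,87.4]); up=np.array([0,0,1.])
def off(th):
    T=np.radians(th); return t*(r0[0]*np.cos(T)+r0[1]*np.sin(T))+up*(-r0[0]*np.sin(T)+r0[1]*np.cos(T))
def rock(S,angles,vel=45,target=-10):
    "step through tilt angles about S['toe'], trimming the push (px) and height (pz) by the force felt"
    for th in angles:
        env.movel(np.array(S["toe"])+off(th)+S["px"]*t+S["pz"]*up,tool(YAW,np.radians(55+th),-1),vel=vel)
        f=np.array(current_contact_force()); d=np.array(current_tool_pos())-S["toe"]
        act=np.degrees(np.arctan2(d[2],-d@t)-np.arctan2(r0[1],-r0[0]))
        print(th,"act %.1f rad %.1f"%(act,np.hypot(d[2],d@t)),"F",np.round([f@t,f[2]],1),"p",round(S["px"],1),round(S["pz"],1),"t %.1f"%current_clock(),flush=True)
        S["th"]=th; S["px"]+=np.clip((f@t-target)*0.12,-1,1)
        S["pz"]+= -0.7 if f[2]<-9 else 0.7 if f[2]>9 else 0
        json.dump(S,open("S.json","w"))
        if np.linalg.norm(f)>40: print("FORCE"); break
E
python3 - <<'E'
from h import *
p=np.array(current_tool_pos()); S=dict(toe=(p-off(0)).tolist(),px=2.5,pz=0.,th=0); S["toe"][2]=45.7
print(S)
rock(S,[4,8,12,16,20,25,30])
pc=viewer.camera("top"); print([(np.round(r["at"],1).tolist(),round(r["score"],2)) for r in viewer.tip_of(pc,"toe")[:1]])
cv2.imwrite("pics/r30.png",cv2.resize(pc["img"][130:300,100:320,::-1],None,fx=3,fy=3))
E
```

```text
{'toe': [525.7787557488258, 18.45843287770228, 45.7], 'px': 2.5, 'pz': 0.0, 'th': 0}
4 act 4.1 rad 177.5 F [-11.5   1.5] p 2.5 0.0 t 10.7
8 act 8.2 rad 177.4 F [-10.3  -0. ] p 2.3 0.0 t 11.1
12 act 12.2 rad 177.4 F [-10.4   0.8] p 2.3 0.0 t 11.5
16 act 16.3 rad 177.3 F [-10.3   2.5] p 2.2 0.0 t 11.9
20 act 20.3 rad 177.2 F [-8.4  2.5] p 2.2 0.0 t 12.4
25 act 25.4 rad 177.2 F [-7.2  2.3] p 2.4 0.0 t 12.9
30 act 30.6 rad 177.1 F [-7.2  4.2] p 2.7 0.0 t 13.4
[]
```

View pics/r30.png

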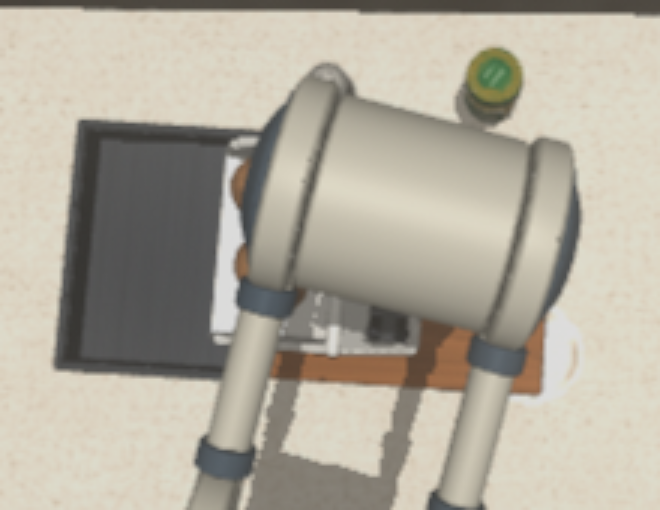

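The tub is tilting at (310,240) in the crop, its lip is over the tin wall at (215,240), and two potatoes show at the lip. Forces are steady, so I continue to 65°.

```bash
python3 - <<'E'
from h import *
S=json.load(open("S.json"))
rock(S,[35,40,44,48,52,56,60,63,65])
env.wait(1.5)
for n in("scene","top"):
    p=viewer.camera(n); print(n,[(np.round(r["at"],1).tolist(),round(r["score"],2)) for r in viewer.tip_of(p,"potato_a")[:5]])
    cv2.imwrite(f"pics/r65{n}.png",p["img"][:,:,::-1])
a,b=[cv2.imread(f"pics/r65{n}.png") for n in("scene","top")]
cv2.imwrite("pics/r65.png",np.hstack([cv2.resize(a[120:290,150:320],(400,400)),cv2.resize(b[140:310,100:270],(400,400))]))
E
```

```text
35 act 35.7 rad 177.0 F [-7.6  4.8] p 3.1 0.0 t 14.0
40 act 40.9 rad 177.0 F [-6.5  5.3] p 3.4 0.0 t 14.5
44 act 45.1 rad 177.0 F [-5.8  5.4] p 3.8 0.0 t 14.9
48 act 49.3 rad 177.0 F [-5.1  6.4] p 4.3 0.0 t 15.3
52 act 53.5 rad 177.0 F [-4.1  5.2] p 4.9 0.0 t 15.8
56 act 57.8 rad 177.0 F [-3.9  5.2] p 5.6 0.0 t 16.2
60 act 62.2 rad 176.8 F [-1.2  1.1] p 6.3 0.0 t 16.6
63 act 65.5 rad 176.9 F [-2.3 -3.3] p 7.3 0.0 t 17.0
65 act 67.7 rad 176.9 F [-3.4 -8.8] p 8.2 0.0 t 17.3
scene [([460.3, 171.3, 28.8], 0.48)]
top [([464.9, 174.9, 27.2], 0.69), ([486.7, 126.3, 29.2], 0.43)]
```

View pics/r65.png

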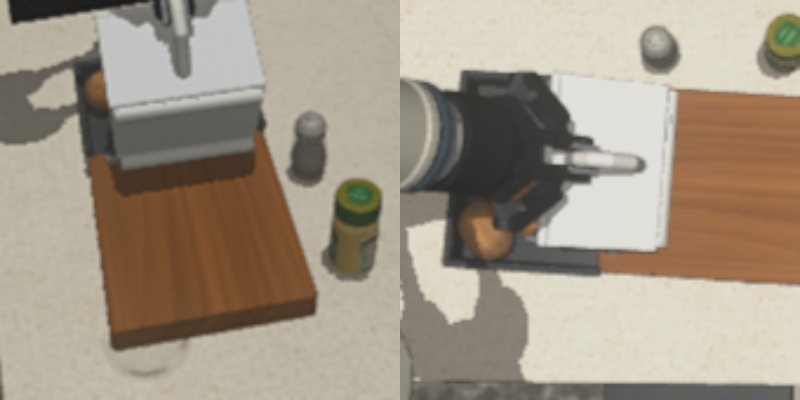

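The tub is at about 67° against the stop. One potato shows in the tin at (485,235) in the right half and another beside it at (525,220). The third isn't visible, so I'll rock once more with less push and count the potatoes on the way back.

```bash
python3 - <<'E'
from h import *
S=json.load(open("S.json"))
for th,px in((60,6),(52,4),(46,4),(52,4),(58,4.5),(62,5),(64,5)):
    S["px"]=px; rock(S,[th],vel=60)
env.wait(1.0)
for th,px in((58,4.5),(50,4),(42,3),(35,2.5)):
    S["px"]=px; rock(S,[th],vel=45)
for n in("scene","top"):
    p=viewer.camera(n); print(n,[(np.round(r["at"],1).tolist(),round(r["score"],2)) for r in viewer.tip_of(p,"potato_a")[:5]])
    cv2.imwrite(f"pics/q{n}.png",p["img"][:,:,::-1])
a,b=[cv2.imread(f"pics/q{n}.png") for n in("scene","top")]
cv2.imwrite("pics/q.png",np.hstack([cv2.resize(a[120:290,150:320],(400,400)),cv2.resize(b[140:310,100:270],(400,400))]))
E
```

```text
60 act 61.9 rad 178.3 F [ -0.5 -13.8] p 6 0.0 t 19.5
52 act 53.3 rad 177.3 F [-1.7 -7.8] p 4 -0.7 t 20.1
46 act 47.2 rad 177.6 F [-2.6 -1.2] p 4 -0.7 t 20.5
52 act 53.5 rad 177.1 F [-2.  -0.3] p 4 -0.7 t 21.0
58 act 59.4 rad 177.0 F [-1.5 -1. ] p 4.5 -0.7 t 21.5
62 act 63.6 rad 176.9 F [-0.1 -0.6] p 5 -0.7 t 21.8
64 act 65.6 rad 176.9 F [-0.4 -1. ] p 5 -0.7 t 22.1
58 act 59.4 rad 176.9 F [-1.7 -2.9] p 4.5 -0.7 t 23.6
50 act 51.2 rad 177.2 F [-2.8  4.5] p 4 -0.7 t 24.4
42 act 42.9 rad 177.9 F [-6.  8.] p 3 -0.7 t 25.1
35 act 35.6 rad 178.8 F [-9.2 10.3] p 2.5 -0.7 t 25.7
scene [([460.9, 169.6, 30.0], 0.7)]
top [([464.4, 176.9, 23.2], 0.62), ([485.8, 127.3, 27.6], 0.56), ([494.7, 102.8, 77.8], 0.51)]
```

View pics/q.png

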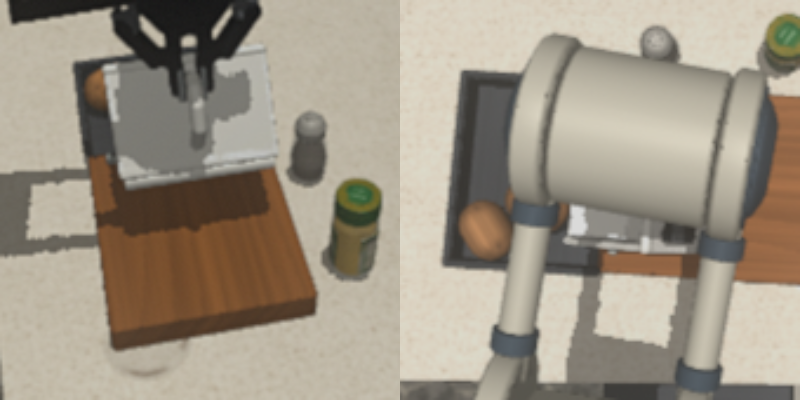

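Two potatoes lie in the tin, at (485,230) and about (535,210) in the right half. The third is reported resting on top of the second, against the lip. I'll rock back slowly and look again.

```bash
python3 - <<'E'
from h import *
S=json.load(open("S.json"))
S["pz"]=0
for th in (30,25,20): S["px"]=2.; rock(S,[th],vel=30)
p=viewer.camera("top"); print([(np.round(r["at"],1).tolist(),round(r["score"],2)) for r in viewer.tip_of(p,"potato_a")[:5]])
P=viewer.camera("scene"); print([(np.round(r["at"],1).tolist(),round(r["score"],2)) for r in viewer.tip_of(P,"potato_a")[:5]])
cv2.imwrite("pics/s.png",np.hstack([cv2.resize(P["img"][120:290,150:320,::-1],(400,400)),cv2.resize(p["img"][140:310,100:270,::-1],(400,400))]))
E
```

```text
30 act 30.5 rad 179.5 F [-9.8  9.9] p 2.0 0 t 26.6
25 act 25.6 rad 180.4 F [-12.5  11. ] p 2.0 0.7 t 27.2
20 act 20.7 rad 179.5 F [-10.3   7.1] p 2.0 1.4 t 27.9
[([485.4, 126.1, 29.2], 0.78), ([464.2, 174.1, 26.3], 0.64), ([534.8, 79.1, 31.4], 0.58)]
[([459.8, 169.9, 28.0], 0.53)]
```

View pics/s.png

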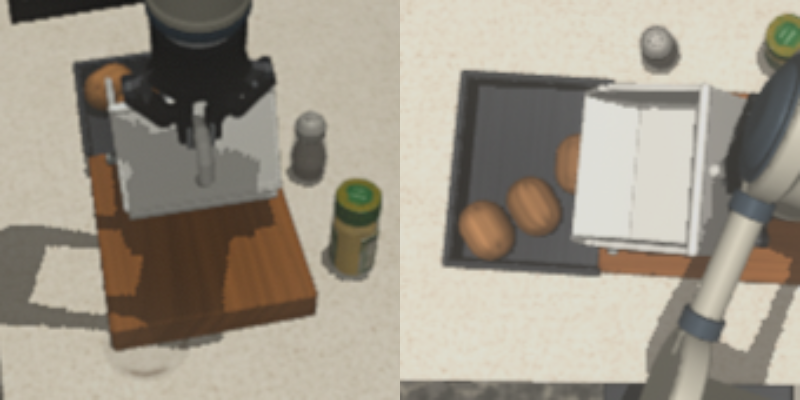

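The tub is empty. All three potatoes lie in the tin, at (485,230), (535,205) and (570,165) in the right half. Next I set the tub down and release.

```bash
python3 - <<'E'
from h import *
S=json.load(open("S.json"))
S["pz"]=0
for th in (16,12,8,5,3): S["px"]=1.; rock(S,[th],vel=25,target=-6)
R=tool(YAW,np.radians(55),-1)
c=np.array(S["toe"])+off(0)
print(env.movel(c+0.5*t,R,vel=10,until_force=12),current_tool_pos(),current_contact_force(),current_torque())
env.wait(.5); print(current_tool_pos(),current_contact_force())
p=viewer.camera("top"); m=viewer.masks_of(p,"tub")[0]["region"]
for q in("tub","toe"): print([(np.round(r["at"],1).tolist(),round(r["score"],2)) for r in viewer.tip_of(p,q)[:1]])
E
```

```text
16 act 16.2 rad 178.7 F [-10.1   7.9] p 1.0 0 t 28.8
12 act 12.1 rad 177.9 F [-9.5  4.2] p 1.0 0 t 29.4
8 act 8.1 rad 177.7 F [-9.3  4.5] p 1.0 0 t 30.1
5 act 5.1 rad 177.7 F [-10.5   3.2] p 1.0 0 t 30.6
3 act 3.0 rad 177.7 F [-9.5  2.6] p 1.0 0 t 31.0
False [ 516.55207966 -136.04544064  133.2150835 ] [ 0.09408063 -9.54695205  1.94694058] [-0.98389312 -0.00753237 -0.05877007]
[ 516.53522975 -136.00436576  133.20729998] [ 0.11789901 -9.66178204  1.81869478]
[([523.4, -40.7, 38.1], 0.8)]
[([526.8, 13.9, 46.1], 0.78)]
```

```bash
python3 - <<'E'
from h import *
S=json.load(open("S.json")); R=tool(YAW,np.radians(55),-1); zt=Ro.from_euler("xyz",R).as_matrix()[:,2]
c=np.array(S["toe"])+off(0)
env.movel(c-2.5*t-1.5*up,R,vel=8); env.wait(.3); print(current_tool_pos(),current_contact_force(),current_torque())
env.gripper_open(); env.wait(.3); print(current_clock(),current_gripper_width(),current_contact_force())
env.movel(np.array(current_tool_pos())-110*zt,R,vel=60); print(current_contact_force())
env.movel(np.array(current_tool_pos())+[-120,-120,80],R,vel=150)
env.wait(.5)
out=[]
for n in("scene","top"):
    p=viewer.camera(n)
    for q in("tub","toe","grip","potato_a","spice_a","salt_shaker"): print(n,q,[(np.round(r["at"],1).tolist(),round(r["score"],2)) for r in viewer.tip_of(p,q)[:3]])
    i=p["img"][120:290,150:320] if n=="scene" else p["img"][140:310,100:270]
    out.append(cv2.resize(i[:,:,::-1],(400,400)))
m=viewer.masks_of(p,"tub")[0]["region"]; P=pts(p,m); P=P[P[:,2]>140]; print("rim z",np.percentile(P[:,2],[10,50,90]))
cv2.imwrite("pics/e.png",np.hstack(out)); print(current_clock())
E
```

```text
[ 516.48274512 -136.49969073  132.65170036] [1.43243392 2.13491515 5.51667556] [ 0.72567685 -0.11181813 -0.25413966]
34.6917 1.003772340751988 [-0.50028217 -0.08143037 -0.15909322]
[-0.66961758  0.6749866  -0.74294156]
scene tub [([518.2, -39.4, 38.2], 0.59)]
scene toe [([524.6, 16.0, 48.7], 0.82)]
scene grip [([513.9, -136.2, 130.0], 0.94)]
scene potato_a [([520.4, -38.6, 35.9], 0.37)]
scene spice_a [([657.3, -145.2, 2.1], 0.79), ([522.7, 14.5, 44.9], 0.4)]
scene salt_shaker [([659.6, 1.5, -2.1], 0.96)]
top tub [([522.3, -43.8, 34.5], 0.69), ([518.6, -128.2, 132.3], 0.51)]
top toe [([527.6, 16.1, 44.8], 0.85)]
top grip [([517.1, -131.5, 131.9], 0.81)]
top potato_a [([464.3, 176.7, 26.0], 0.78), ([485.7, 125.6, 31.1], 0.76), ([518.2, 46.7, -2.7], 0.64)]
top spice_a [([660.2, -142.6, 2.4], 0.86)]
top salt_shaker []
rim z [147.23386668 152.3869506  156.40734704]
39.325
```

View pics/e.png

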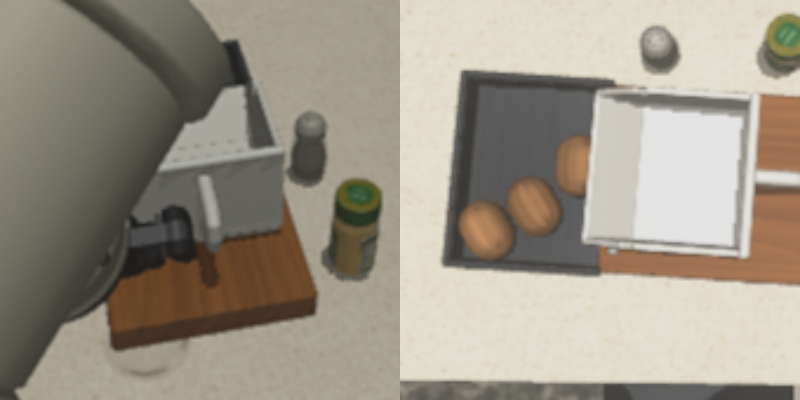

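The tub stands upright near the stop and is free of the gripper. All three potatoes are in the tin, at (485,230), (535,205) and (575,165) in the right half, and the jar and shaker haven't moved.

```bash
python3 -c "
from rig import *
print(finish_job())"
```

```text
the job is handed in; nothing more can be done
None
```

The job is handed in, with no verdict returned: my last pictures show all three potatoes in the tin, the tub upright and released near the stop, and the spice jar and salt shaker where they stood.

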